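Roll the tube onto the weld line

ROBOT

A 6-joint arm with a two-finger parallel gripper is mounted at the origin on the work surface. World frame = base frame: x ahead of the robot, y to its left, z up, the work surface at z = 0. Lengths are in m, angles in degrees, forces in N, time in s.
With the tool pointing down it reaches from about 0.35 to 0.875 m from the base axis. Payload 4.2 kg.
Tool frame: the origin (TCP) lies midway between the tips of the shut fingers; the grasp point (between the pads) lies 19 mm behind it; z points along the fingers, y is the direction in which the jaws open and shut (so a half turn about z gives the same grasp; the last joint's range is limited). The gripper opens to 87 mm and grips with 3 to 60 N. Pads are 19 mm wide; open, the fingers measure 117 mm over their backs; the gripper's body (75 mm by 190 mm) begins 51 mm behind the grasp point.
Start: joints at [85.978, 22.042, 0.453, 0, -68.411, -14.817], TCP at [0.202, 0.592, 0.223] pointing down, gripper open.
Joint ranges: [-179.83, 179.83], [-69.29, 118.12], [-61.27, 80.66], [-181.25, 117.63], [-171.15, -9.14], [-177.46, 177.46]. Speed limits (degrees/s): [159.86, 159.86, 180, 180, 180, 180].

INTERFACE

Orientations are given as a 3x3 rotation matrix whose columns are the frame's x, y, z axes.
In Python, from station import r gives the robot as it stands.
- The arm moves only by the tool servo_tool, never from a script. Its arguments are lists of equal length, an entry for each row: "slide": the shift along the world's x, y, z in units of 60 mm (1.0 is 60 mm), a list of three; "twist": the turn, a rotation vector about the world's x, y, z in units of 6 degrees (1.0 is 6 degrees), a list of three; "gripper": the closure, from 0 (fully open) to 1 (shut). In form: {"slide": [[x, y, z], ...], "twist": [[wx, wy, wz], ...], "gripper": [gripper, ...]}. A call has 1 to 12 rows; each row shifts and turns the commanded pose from where the row before left it; what a row does not reach is not made up. A row lasts 1/8 s, in which the tool goes at most 62.5 mm and 10.7 degrees, less where a joint would pass 70% of its speed; a pose out of reach is approached as far as the arm can. A call is refused whole if a number of a shift passes 1 or a number of a turn 1, either way. A call with a gripper value outside its range is refused whole. The fingers move at their own pace and stop on an object; the grip force is fixed at half the most. Time passes only in rows, so rows that do not move let the fingers close. It gives the time, the measured TCP pose, the force and the opening at its end, in the units of the state.
- r.sense(): the state, without advancing time (a new reading comes with each control period).
- r.capture(name): name is "scene" or "top"; returns a dict with "image" (420x560x3 uint8, blue, green, red), "intrinsics" (3x3 intrinsics, pixels), "k1" (the pictures are not rectified: a ray, as slopes to the right and down, at radius r is drawn at 1 + k1 r^2 times it, then the intrinsics apply), "R" (3x3) and "t" (3): a world point X has camera coordinates R X + t. Camera axes: x right, y down, z forward; pixel columns grow to the right and rows downward; lengths in m; the calibration is good to about 2 mm. A picture is of the moment at which its call begins. There is no depth.
- r.finish_job(): hands the job in, once; it reports no verdict.
The state is a dict: "time_s": time; "joints": joint angles; "joint_velocities": joint speeds; "effort": joint torques, N m; "tcp_pos": TCP position; "ee_rot": TCP orientation; "wrist_force": force on the tool from outside, world axes, zero at the start; "moment": the same for the moment, N m; "gripper_width": opening from 0.0 (shut) to 1.0 (fully open).
Only numpy, scipy, OpenCV 4.12 (cv2) and the standard library are available. Lean on these libraries where they do the work, as an engineer would, in place of code of your own. Each camera call takes 0.05 s, during which the arm holds its last target.

TASK

Roll the short steel tube across the grey fixture plate onto the yellow line, where it will be tacked: push its top sideways with the fingertips so that it turns over as it goes, rather than sliding it, and never pick it up. Leave it lying still along the yellow line, its middle squarely over the line, and leave the other things on the bench where they are.

Things in the scene. Friction and masses are not known exactly. Their poses are not given: they have to be found in the camera images.
- tube: Closed-ended steel tube, diameter 40 mm, length 110 mm, 0.27 to 0.53 kg, lying loose on the plate between the two lines, 48 to 97 mm from the yellow one, roughly along them. Origin at its centre, on its axis (20 mm above the plate). x runs along the tube; z points to its orange paint stripe (on top at the start) and turns with it. Rolling friction stops it soon after a push; let go gently, it stays.
- line_yellow: The target: a painted yellow line on the plate, 220 mm long and 6 mm wide, too thin to feel. Origin at its middle, on the plate's top surface; x axis along the line, y axis across it (the way the tube must roll, towards +y or -y depending on which side the line lies), z up.
- line_white: A painted white line of the same size on the other side of the tube; not the target. Same frame convention.
- plate: Fixed grey steel fixture plate with a grid of dark holes (painted, flat), 320 mm (its x) by 360 mm (its y) by 12 mm thick, on the bench. Origin at the centre of its underside, so its top is 12 mm above the bench. The lines run along its x axis to within 0.04 rad.
- bush: Copper-coloured bush standing upright on the plate's near left corner, diameter 34 mm, 55 mm high, loose; leave it alone. Origin at the centre of its underside.
- angle: Offcut of angle iron on the plate's near right corner, 60 by 40 mm, 40 mm high, loose; leave it alone. Origin at the centre of its underside.
- magnet: Red L-shaped magnetic welding square lying flat on the plate's far right corner, about 75 by 80 mm, 16 mm high, loose; leave it alone. Origin on its underside.
- hammer: Hammer, 260 mm long, lying on the bench to the right of the plate, loose; leave it alone. Origin under its middle.
- brush: Brush, 240 mm long, lying on the bench to the left of the plate, loose; leave it alone. Origin under its middle.
- spray: Blue bottle with a red cap standing on the bench to the left of the plate, diameter 60 mm, 170 mm high, loose; leave it alone. Origin at the centre of its underside.
- tin: Steel tin of rods standing on the bench to the right of the plate, diameter 100 mm, 200 mm high with the rods, loose; leave it alone. Origin at the centre of its underside.
There are look-alikes about, which are no part of the job. Of the things that look like the tube, the middle-sized one is meant.

How it is judged:
By the outcome, as a careful person would: the job done as asked, in the order asked, and still so for the second after the job is handed in, with the robot touching nothing.
It also fails if it takes over 58 s, if anything falls off the work surface, if the arm or the gripper's body presses on something with over 40 N, if the wrist force passes 120 N, or if a joint passes its speed limit or range.

## Working session

There is one attempt and no reset: what is moved stays moved. The work goes in short steps, Python scripts to look and compute and a tool call to move; the robot and the scene stay as the last step left them, time stands still between calls to the robot, and variables do not carry over. Pictures are saved under pics/ and viewed, and the job is handed in when it is done.

Besides the shell and the picture viewer there is one more tool, called after "Request:" in YAML: its name, and indented under it one key for each argument. servo_tool: Moves the arm, as the interface text tells. Its arguments: {"type":"object","properties":{"slide":{"type":"array","items":{"type":"array","items":{"type":"number"}}},"twist":{"type":"array","items":{"type":"array","items":{"type":"number"}}},"gripper":{"type":"array","items":{"type":"number"}}},"required":["slide","twist","gripper"]}

```bash
mkdir -p pics; ls
cat > h.py <<'E'
import numpy as np, cv2
from station import r
def cam(n,save):
    c=r.capture(n); cv2.imwrite(f'pics/{save}.png',c['image'])
    np.savez(f'pics/{save}.npz',**{k:np.array(v) for k,v in c.items()}); return c
def load(s): return dict(np.load(f'pics/{s}.npz'))
def w(c,u,v,z):
    K=np.array(c['intrinsics']);k1=float(c['k1']);R=np.array(c['R']);t=np.array(c['t'])
    p=cv2.undistortPoints(np.array([[[u,v]]],float),K,np.array([k1,0,0,0,0.]),).ravel()
    d=R.T@np.array([p[0],p[1],1]);o=-R.T@t
    return o+d*(z-o[2])/d[2]
def proj(c,X):
    K=np.array(c['intrinsics'])
    return cv2.projectPoints(np.array(X,float).reshape(-1,1,3),cv2.Rodrigues(np.array(c['R']))[0],np.array(c['t'],float),K,np.array([float(c['k1']),0,0,0,0.]))[0].reshape(-1,2)
def crop(s,u0,v0,u1,v1,f,name):
    im=cv2.imread(f'pics/{s}.png')[v0:v1,u0:u1]; cv2.imwrite(f'pics/{name}.png',cv2.resize(im,None,fx=f,fy=f,interpolation=cv2.INTER_CUBIC))
E
python3 - <<'E'
from h import *
for n in('scene','top'):
    c=cam(n,n+'0');print(n,-np.array(c['R']).T@c['t'])
s=r.sense();print(s)
E
```

```text
pics
scene [ 0.98672076 -0.40342771  0.82113426]
top [ 0.34132365 -0.00304895  1.1167788 ]
{'time_s': 0.1, 'joints': array([ 8.59793182e+01,  2.20864731e+01,  3.88106264e-01, -2.57255684e-02,
       -6.84122080e+01, -1.48173583e+01]), 'joint_velocities': array([ 0.01607185, -0.1906643 ,  0.24698237,  0.16288924,  0.00859355,
        0.06611505]), 'effort': array([ 1.46257378e-03, -3.91689312e+01,  1.87936699e+01,  4.23202470e+00,
        1.34383718e-02, -7.37328014e-05]), 'tcp_pos': array([0.20160843, 0.59101864, 0.22157011]), 'ee_rot': array([[ 9.46381632e-01, -3.23050309e-01, -5.51788486e-04],
       [-3.23050768e-01, -9.46379737e-01, -1.89583513e-03],
       [ 9.02486832e-05,  1.97243924e-03, -9.99998051e-01]]), 'wrist_force': array([-0.02650989, -0.33050262, -0.05928814]), 'moment': array([ 0.03116665, -0.07684142, -0.00136306]), 'gripper_width': 0.9997440815330547}
```

View pics/scene0.png

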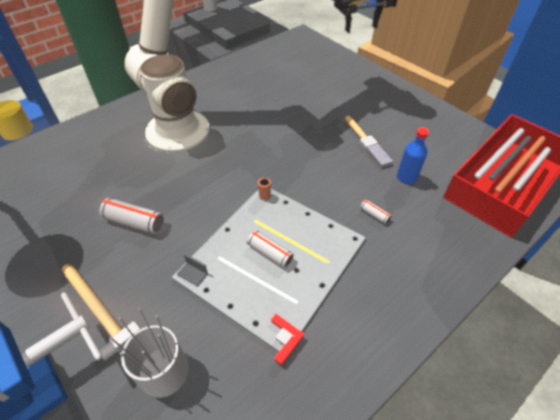

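View pics/top0.png

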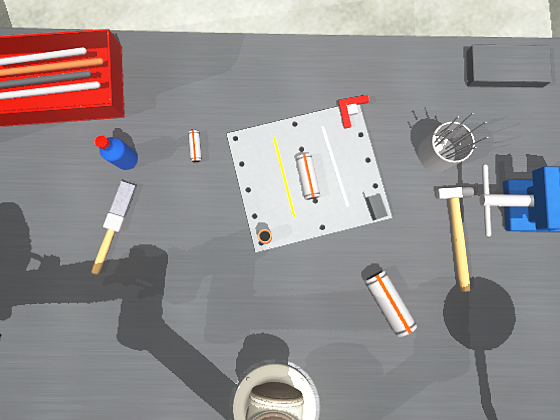

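The middle-sized tube is on the plate (top image ~(307,176)), with the yellow line left of it ((275,138)–(294,218)) and the bush at (265,235). I'll zoom in.

Run:
```python
from h import *
crop('top0',220,90,400,260,4,'c1')
crop('scene0',160,170,380,370,3,'c2')
```

```text
(no output)
```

View pics/c1.png

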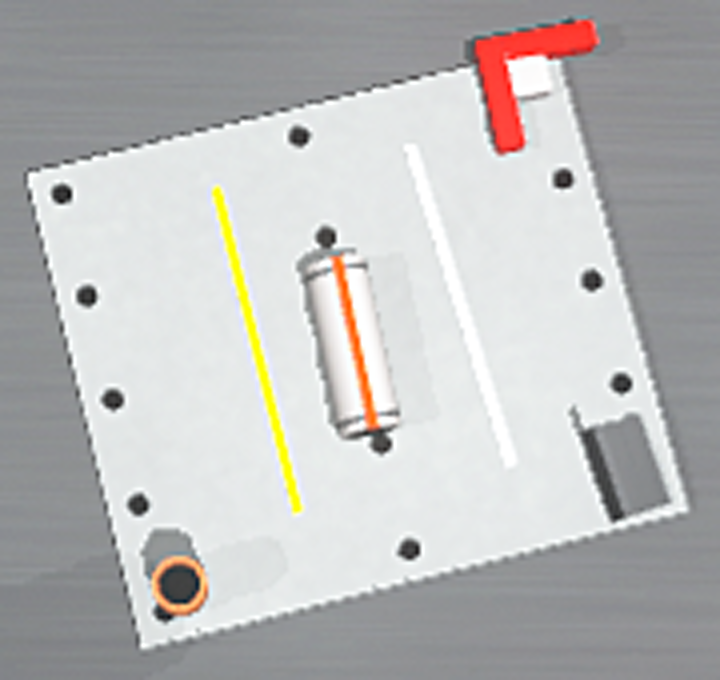

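View pics/c2.png

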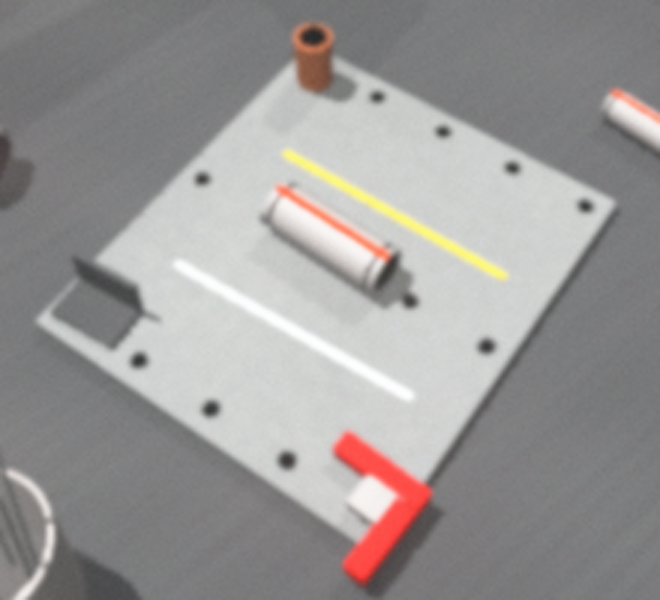

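```bash
cat > m.py <<'E'
from h import *
def T(x,y,z,c,off,f): 
    return w(c,(x+.5)/f-.5+off[0],(y+.5)/f-.5+off[1],z)
def rep(n,a,b):
    d=b-a; print(n,a.round(4),b.round(4),'mid',((a+b)/2).round(4),'L',np.linalg.norm(d).round(4),'ang',np.degrees(np.arctan2(d[1],d[0])).round(2)); return a,b
E
python3 - <<'E'
from m import *
for nm,off,f,pts in (('top0',(220,90),4,dict(Y=[(297,511),(217,190)],W=[(511,465),(410,147)],S=[(375,428),(338,258)],B=[(180,585)]*2)),
 ('scene0',(160,170),3,dict(Y=[(286,153),(504,276)],W=[(177,263),(411,398)],S=[(279,187),(388,256)],B=[(314,36)]*2))):
    c=load(nm)
    for k,p in pts.items():
        z=dict(Y=.012,W=.012,S=.052,B=.067)[k]
        rep(nm+k,T(*p[0],z,c,off,f),T(*p[1],z,c,off,f))
# plate corners top
c=load('top0')
for p in [(28,172),(140,648),(688,512),(562,60)]: print(T(*p,.012,c,(220,90),4).round(4))
E
```

```text
top0Y [ 0.4577 -0.0421  0.012 ] [0.6675 0.0131 0.012 ] mid [ 0.5626 -0.0145  0.012 ] L 0.2169 ang 14.72
top0W [ 0.4898 -0.1785  0.012 ] [ 0.699  -0.1129  0.012 ] mid [ 0.5944 -0.1457  0.012 ] L 0.2192 ang 17.42
top0S [ 0.506  -0.0882  0.052 ] [ 0.6133 -0.0642  0.052 ] mid [ 0.5596 -0.0762  0.052 ] L 0.11 ang 12.6
top0B [0.4059 0.0297 0.067 ] [0.4059 0.0297 0.067 ] mid [0.4059 0.0297 0.067 ] L 0.0 ang 0.0
scene0Y [ 0.4607 -0.042   0.012 ] [0.6704 0.0146 0.012 ] mid [ 0.5656 -0.0137  0.012 ] L 0.2171 ang 15.1
scene0W [ 0.4932 -0.1775  0.012 ] [ 0.7021 -0.1125  0.012 ] mid [ 0.5977 -0.145   0.012 ] L 0.2187 ang 17.28
scene0S [ 0.5104 -0.0853  0.052 ] [ 0.616  -0.0615  0.052 ] mid [ 0.5632 -0.0734  0.052 ] L 0.1082 ang 12.71
scene0B [0.4099 0.0314 0.067 ] [0.4099 0.0314 0.067 ] mid [0.4099 0.0314 0.067 ] L 0.0 ang 0.0
[0.6772 0.1368 0.012 ]
[0.3692 0.0557 0.012 ]
[ 0.4617 -0.2911  0.012 ]
[ 0.7602 -0.2129  0.012 ]
```

The two cameras agree to about 3 mm. The tube centre is at about (0.5615, -0.075) at 12.65°. The line's middle is at (0.564, -0.014) at 14.9°, so the tube has about 58 mm to go across the line and a yaw of about +2.2°. I'll put two fingertips along the tube on its top and roll it in several short pressed strokes, because the pads are only 19 mm wide. First I move above it.

Request:
servo_tool:
  slide:
    - [0.335,-0.623,0]
    - [0.335,-0.623,0]
    - [0.335,-0.623,0]
    - [0.335,-0.623,0]
    - [0.335,-0.623,0]
    - [0.335,-0.623,0]
    - [0.335,-0.623,0]
    - [0.335,-0.623,0]
    - [0.335,-0.623,0]
  twist:
    - [0,0,-0.543]
    - [0,0,-0.543]
    - [0,0,-0.543]
    - [0,0,-0.543]
    - [0,0,-0.543]
    - [0,0,-0.543]
    - [0,0,-0.543]
    - [0,0,-0.543]
    - [0,0,-0.543]
  gripper: [0.45,0.45,0.45,0.45,0.45,0.45,0.45,0.45,0.45]

```text
time_s: 1.23
tcp_pos: [0.3829, 0.2536, 0.2223]
ee_rot: [[0.666, -0.746, -0.0], [-0.746, -0.666, -0.0], [-0.0, 0.001, -1.0]]
wrist_force: [-0.4, 0.9, -0.0]
gripper_width: 0.552
```

Request:
servo_tool:
  slide:
    - [0.335,-0.623,0]
    - [0.335,-0.623,0]
    - [0.335,-0.623,0]
    - [0.335,-0.623,0]
    - [0.335,-0.623,0]
    - [0.335,-0.623,0]
    - [0.335,-0.623,0]
    - [0.335,-0.623,0]
    - [0.335,-0.623,0]
    - [0,0,0]
    - [0,0,0]
  twist:
    - [0,0,-0.543]
    - [0,0,-0.543]
    - [0,0,-0.543]
    - [0,0,-0.543]
    - [0,0,-0.543]
    - [0,0,-0.543]
    - [0,0,-0.543]
    - [0,0,-0.543]
    - [0,0,-0.543]
    - [0,0,0]
    - [0,0,0]
  gripper: [0.45,0.45,0.45,0.45,0.45,0.45,0.45,0.45,0.45,0.45,0.45]

```text
time_s: 2.6
tcp_pos: [0.563, -0.0812, 0.222]
ee_rot: [[0.217, -0.976, -0.001], [-0.976, -0.217, 0.0], [-0.001, 0.001, -1.0]]
wrist_force: [0.9, 0.4, 0.2]
gripper_width: 0.549
```

Request:
servo_tool:
  slide:
    - [0,0,-0.4]
    - [0,0,-0.4]
    - [0,0,-0.4]
    - [0,0,-0.4]
    - [0,0,-0.4]
    - [0,0,-0.3]
    - [0,0,-0.2]
    - [0,0,-0.1]
    - [0,0,0]
    - [0,0,0]
  twist:
    - [0,0,0]
    - [0,0,0]
    - [0,0,0]
    - [0,0,0]
    - [0,0,0]
    - [0,0,0]
    - [0,0,0]
    - [0,0,0]
    - [0,0,0]
    - [0,0,0]
  gripper: [0.45,0.45,0.45,0.45,0.45,0.45,0.45,0.45,0.45,0.45]

```text
time_s: 3.85
tcp_pos: [0.5641, -0.0812, 0.0673]
ee_rot: [[0.217, -0.976, 0.001], [-0.976, -0.217, 0.0], [0.0, -0.001, -1.0]]
wrist_force: [0.0, -0.5, -0.5]
gripper_width: 0.547
```

Run:
```python
from h import *
cam('scene','scene1');cam('top','top1')
crop('scene1',200,180,360,320,5,'c3')
s=r.sense();print(s['tcp_pos'],s['wrist_force'])
```

```text
[ 0.56401969 -0.0813306   0.06723104] [-0.6885255   0.07736543  0.29784947]
```

View pics/c3.png

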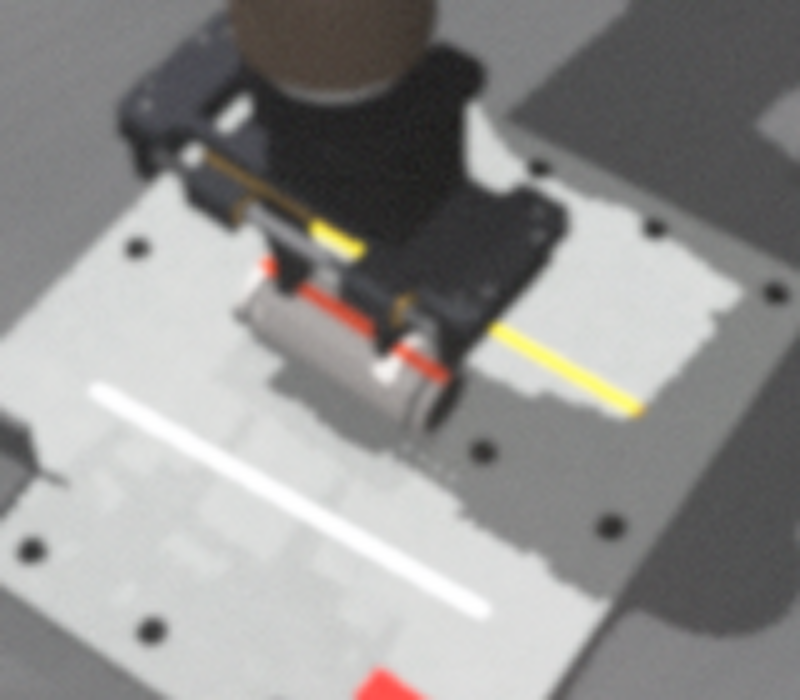

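Both fingertips are above the tube's top, at (290,285) and (385,370) in the crop. I'll lower slowly to contact.

Request:
servo_tool:
  slide:
    - [0,0,-0.1]
    - [0,0,-0.05]
    - [0,0,-0.03]
    - [0,0,-0.02]
    - [0,0,-0.02]
    - [0,0,0]
  twist:
    - [0,0,0]
    - [0,0,0]
    - [0,0,0]
    - [0,0,0]
    - [0,0,0]
    - [0,0,0]
  gripper: [0.45,0.45,0.45,0.45,0.45,0.45]

```text
time_s: 4.7
tcp_pos: [0.5636, -0.0814, 0.0533]
ee_rot: [[0.217, -0.976, -0.0], [-0.976, -0.217, -0.0], [-0.0, 0.0, -1.0]]
wrist_force: [0.2, 0.7, -0.0]
gripper_width: 0.551
```

Request:
servo_tool:
  slide:
    - [0,0,-0.017]
    - [0,0,0]
  twist:
    - [0,0,0]
    - [0,0,0]
  gripper: [0.45,0.45]

```text
time_s: 4.95
tcp_pos: [0.5637, -0.0813, 0.0525]
ee_rot: [[0.217, -0.976, 0.0], [-0.976, -0.217, -0.0], [0.0, -0.0, -1.0]]
wrist_force: [-0.5, -0.0, -0.1]
gripper_width: 0.547
```

Request:
servo_tool:
  slide:
    - [0,0,-0.01]
    - [0,0,0]
  twist:
    - [0,0,0]
    - [0,0,0]
  gripper: [0.45,0.45]

```text
time_s: 5.2
tcp_pos: [0.5638, -0.0814, 0.0523]
ee_rot: [[0.217, -0.976, 0.001], [-0.976, -0.217, -0.0], [0.0, -0.0, -1.0]]
wrist_force: [-0.5, -0.7, 5.5]
gripper_width: 0.551
```

Request:
servo_tool:
  slide:
    - [0,0,-0.01]
    - [0,0,0]
  twist:
    - [0,0,0]
    - [0,0,0]
  gripper: [0.45,0.45]

```text
time_s: 5.45
tcp_pos: [0.5639, -0.0815, 0.0523]
ee_rot: [[0.217, -0.976, 0.001], [-0.976, -0.217, -0.0], [0.001, -0.001, -1.0]]
wrist_force: [-1.9, 0.3, 8.3]
gripper_width: 0.553
```

Contact is at about 8 N. First rolling stroke: 28 mm of finger travel, with a slight yaw.

Request:
servo_tool:
  slide:
    - [-0.007,0.032,0]
    - [-0.014,0.065,0]
    - [-0.014,0.065,0]
    - [-0.014,0.065,0]
    - [-0.014,0.065,0]
    - [-0.014,0.065,0]
    - [-0.014,0.065,0]
    - [-0.007,0.032,0]
    - [0,0,0]
  twist:
    - [0,0,0.026]
    - [0,0,0.026]
    - [0,0,0.026]
    - [0,0,0.026]
    - [0,0,0.026]
    - [0,0,0.026]
    - [0,0,0.026]
    - [0,0,0]
    - [0,0,0]
  gripper: [0.45,0.45,0.45,0.45,0.45,0.45,0.45,0.45,0.45]

```text
time_s: 6.58
tcp_pos: [0.5578, -0.0542, 0.0522]
ee_rot: [[0.235, -0.972, 0.001], [-0.972, -0.235, -0.0], [0.0, -0.001, -1.0]]
wrist_force: [-2.6, -0.5, 8.7]
gripper_width: 0.55
```

Run:
```python
from h import *
cam('scene','scene2');cam('top','top2')
crop('scene2',200,180,360,320,5,'c4')
```

```text
(no output)
```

View pics/c4.png

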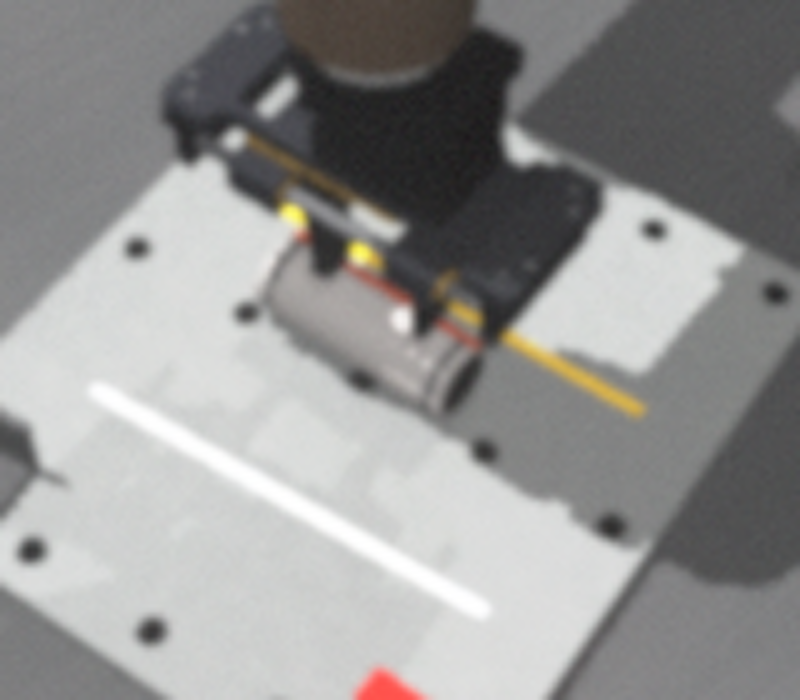

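It rolled cleanly: the stripe turned forward and the force held steady. I'll lift, step back 14 mm, press and repeat.

Request:
servo_tool:
  slide:
    - [0,0,0.02]
    - [0,0,0.08]
    - [0.053,-0.227,0]
    - [0,0,0]
    - [0,0,-0.06]
    - [0,0,-0.02]
    - [0,0,-0.01]
    - [0,0,-0.01]
    - [0,0,0]
  twist:
    - [0,0,0]
    - [0,0,0]
    - [0,0,0]
    - [0,0,0]
    - [0,0,0]
    - [0,0,0]
    - [0,0,0]
    - [0,0,0]
    - [0,0,0]
  gripper: [0.45,0.45,0.45,0.45,0.45,0.45,0.45,0.45,0.45]

```text
time_s: 7.8
tcp_pos: [0.5607, -0.0679, 0.0522]
ee_rot: [[0.236, -0.972, -0.0], [-0.972, -0.236, -0.001], [0.001, 0.001, -1.0]]
wrist_force: [-2.3, 0.1, 8.5]
gripper_width: 0.547
```

Request:
servo_tool:
  slide:
    - [-0.008,0.032,0]
    - [-0.015,0.065,0]
    - [-0.015,0.065,0]
    - [-0.015,0.065,0]
    - [-0.015,0.065,0]
    - [-0.015,0.065,0]
    - [-0.015,0.065,0]
    - [-0.008,0.032,0]
    - [0,0,0]
  twist:
    - [0,0,0.026]
    - [0,0,0.026]
    - [0,0,0.026]
    - [0,0,0.026]
    - [0,0,0.026]
    - [0,0,0.026]
    - [0,0,0.026]
    - [0,0,0]
    - [0,0,0]
  gripper: [0.45,0.45,0.45,0.45,0.45,0.45,0.45,0.45,0.45]

```text
time_s: 8.93
tcp_pos: [0.5546, -0.0404, 0.0522]
ee_rot: [[0.254, -0.967, 0.0], [-0.967, -0.254, -0.0], [0.001, -0.0, -1.0]]
wrist_force: [-2.0, -0.3, 7.3]
gripper_width: 0.549
```

Request:
servo_tool:
  slide:
    - [0,0,0.02]
    - [0,0,0.08]
    - [0.055,-0.227,0]
    - [0,0,0]
    - [0,0,0]
  twist:
    - [0,0,0]
    - [0,0,0]
    - [0,0,0]
    - [0,0,0]
    - [0,0,0]
  gripper: [0.45,0.45,0.45,0.45,0.45]

```text
time_s: 9.55
tcp_pos: [0.5577, -0.0545, 0.0569]
ee_rot: [[0.253, -0.967, -0.0], [-0.967, -0.253, -0.0], [-0.0, 0.0, -1.0]]
wrist_force: [0.4, 0.1, 0.1]
gripper_width: 0.552
```

Run:
```python
from h import *
cam('scene','scene3');cam('top','top3')
crop('scene3',200,180,360,320,5,'c5')
crop('top3',220,90,400,260,4,'c5t')
```

```text
(no output)
```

View pics/c5.png

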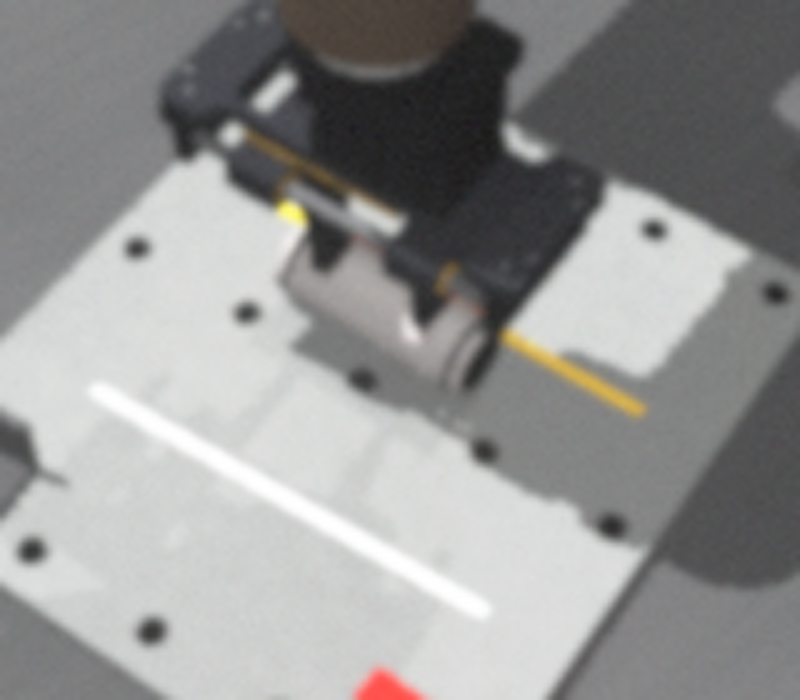

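View pics/c5t.png

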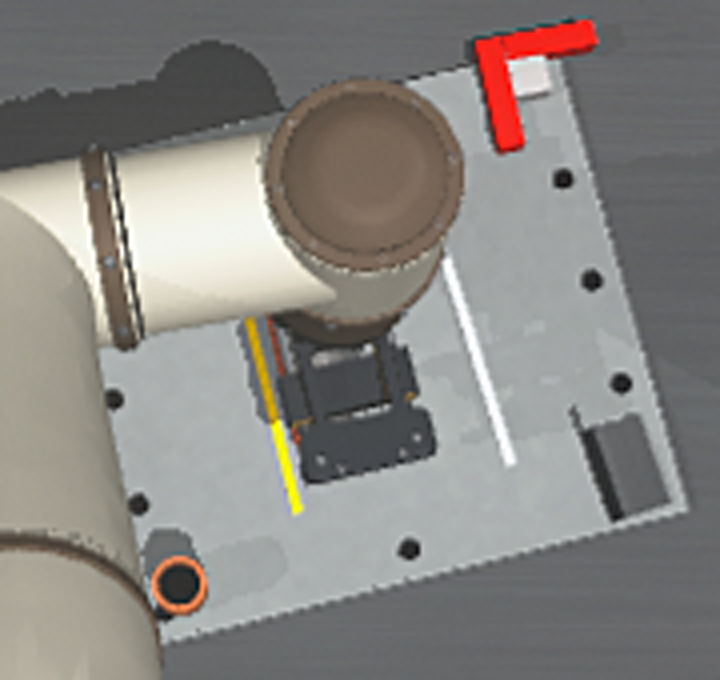

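Two strokes are done as planned. Third stroke next, then I'll retreat for an unobstructed measurement.

Request:
servo_tool:
  slide:
    - [0,0,-0.06]
    - [0,0,-0.02]
    - [0,0,-0.01]
    - [0,0,-0.01]
    - [0,0,0]
  twist:
    - [0,0,0]
    - [0,0,0]
    - [0,0,0]
    - [0,0,0]
    - [0,0,0]
  gripper: [0.45,0.45,0.45,0.45,0.45]

```text
time_s: 10.28
tcp_pos: [0.5577, -0.0543, 0.0522]
ee_rot: [[0.254, -0.967, -0.0], [-0.967, -0.254, -0.001], [0.001, 0.0, -1.0]]
wrist_force: [-2.5, 0.1, 8.1]
gripper_width: 0.551
```

Request:
servo_tool:
  slide:
    - [-0.008,0.032,0]
    - [-0.016,0.065,0]
    - [-0.016,0.065,0]
    - [-0.016,0.065,0]
    - [-0.016,0.065,0]
    - [-0.016,0.065,0]
    - [-0.016,0.065,0]
    - [-0.008,0.032,0]
    - [0,0,0]
  twist:
    - [0,0,0.026]
    - [0,0,0.026]
    - [0,0,0.026]
    - [0,0,0.026]
    - [0,0,0.026]
    - [0,0,0.026]
    - [0,0,0.026]
    - [0,0,0]
    - [0,0,0]
  gripper: [0.45,0.45,0.45,0.45,0.45,0.45,0.45,0.45,0.45]

```text
time_s: 11.4
tcp_pos: [0.5513, -0.0268, 0.0522]
ee_rot: [[0.272, -0.962, 0.001], [-0.962, -0.272, -0.0], [0.0, -0.001, -1.0]]
wrist_force: [-1.8, 0.7, 6.0]
gripper_width: 0.549
```

Request:
servo_tool:
  slide:
    - [0,0,0.02]
    - [0,0,0.08]
    - [0,0,0.5]
    - [0,0,1]
    - [0,0,1]
    - [0,0.9,0]
    - [0,1,0]
    - [0,1,0]
    - [0,1,0]
    - [0,0,0]
  twist:
    - [0,0,0]
    - [0,0,0]
    - [0,0,0]
    - [0,0,0]
    - [0,0,0]
    - [0,0,0]
    - [0,0,0]
    - [0,0,0]
    - [0,0,0]
    - [0,0,0]
  gripper: [0.45,0.45,0.45,0.45,0.45,0.45,0.45,0.45,0.45,0.45]

```text
time_s: 12.65
tcp_pos: [0.5508, 0.211, 0.2066]
ee_rot: [[0.277, -0.961, -0.0], [-0.961, -0.277, 0.0], [-0.0, -0.0, -1.0]]
wrist_force: [-0.2, -0.5, -0.4]
gripper_width: 0.553
```

Run:
```python
from h import *
cam('scene','scene4');cam('top','top4')
```

```text
(no output)
```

View pics/scene4.png

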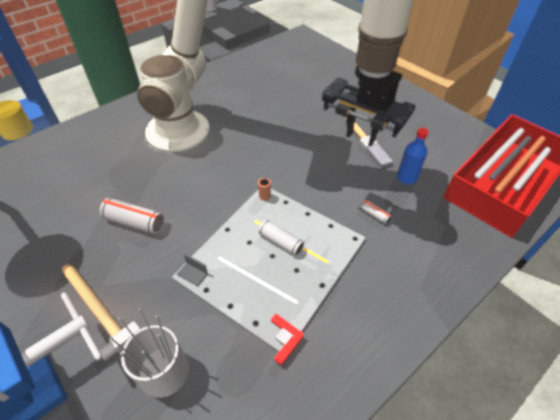

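View pics/top4.png

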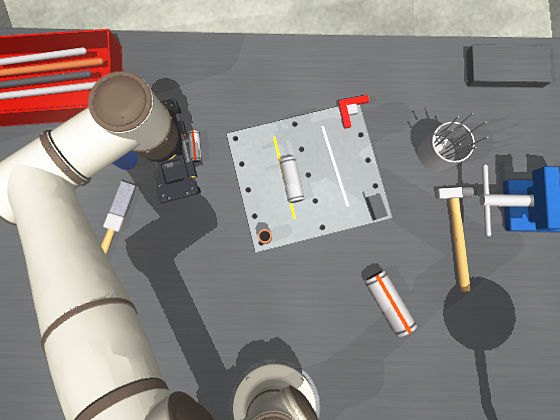

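Run:
```python
from h import *
crop('top4',250,120,330,230,7,'c6')
crop('scene4',235,200,345,280,7,'c7')
```

```text
(no output)
```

View pics/c6.png

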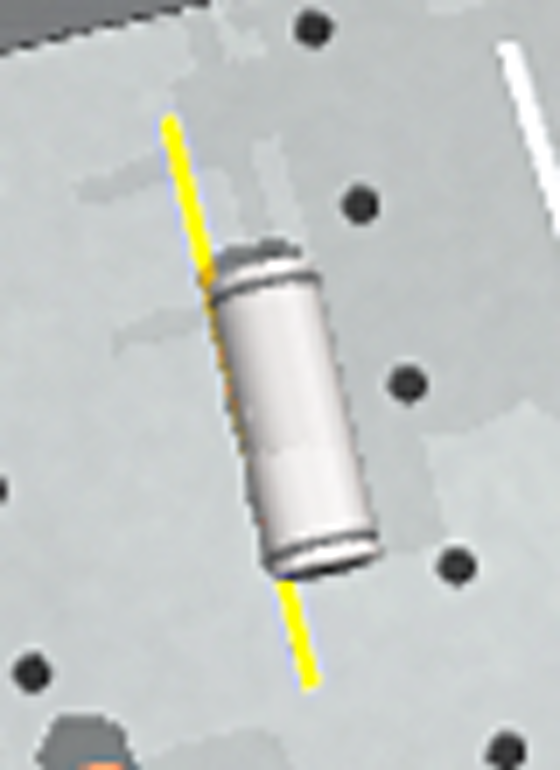

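View pics/c7.png

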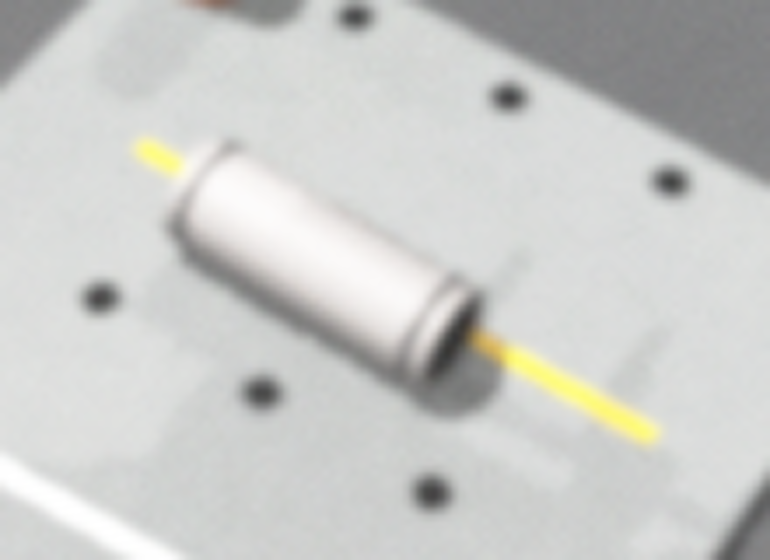

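```bash
cat > fit.py <<'E'
from m import *
from scipy.optimize import least_squares
def hull(c,p):
    x,y,a=p; a=np.radians(a);ax=np.array([np.cos(a),np.sin(a),0]);n=np.array([-np.sin(a),np.cos(a),0]);z=np.array([0,0,1.])
    th=np.linspace(0,2*np.pi,73)
    X=[np.array([x,y,.032])+s*.055*ax+.02*(np.cos(t)*n+np.sin(t)*z) for s in(-1,1) for t in th]
    return cv2.convexHull(proj(c,X).astype(np.float32))
def fit(c,pts,off,f,yl,x0=(.555,-.03,14)):
    P=[((x+.5)/f-.5+off[0],(y+.5)/f-.5+off[1]) for x,y in pts]
    fn=lambda p:[cv2.pointPolygonTest(hull(c,p),q,True) for q in P]
    s=least_squares(fn,x0,x_scale=(.01,.01,3),diff_step=1e-3)
    a,b=[T(*q,.012,c,off,f) for q in yl]
    d=(b-a)/np.linalg.norm(b-a); m=(a+b)/2; v=s.x[:2]-m[:2]
    la=np.degrees(np.arctan2(d[1],d[0]))
    print('tube',s.x.round(4),'res px',np.round(s.fun,2),'\nline',m.round(4),la.round(2),'along mm',(v@d[:2]*1e3).round(1),'across mm',((-v[0]*d[1]+v[1]*d[0])*1e3).round(1),'dyaw',(s.x[2]-la).round(2))
E
python3 - <<'E'
from fit import *
fit(load('top4'),[(214,300),(240,430),(262,540),(320,290),(345,410),(380,545),(325,578),(258,241)],(250,120),7,[(311,688),(170,116)])
fit(load('scene4'),[(235,141),(350,208),(478,288),(180,238),(290,318),(410,390),(170,222),(440,375)],(235,200),7,[(136,146),(657,436)])
# sanity: stage 0
fit(load('top0'),[(304,275),(318,345),(336,428),(368,265),(383,335),(398,412),(362,438),(325,252)],(220,90),4,[(297,511),(217,190)],(.56,-.075,12))
E
```

```text
tube [ 0.5549 -0.0334 12.9387] res px [ 0.39  0.11 -0.13  0.22  0.43 -0.29 -1.73 -1.72] 
line [ 0.5633 -0.0146  0.012 ] 14.58 along mm -12.9 across mm -16.0 dyaw -1.64
tube [ 0.5529 -0.0342 11.5142] res px [ 0.32 -0.38 -0.51 -0.12 -1.04 -0.22  0.86  0.49] 
line [ 0.5652 -0.014   0.012 ] 15.47 along mm -17.2 across mm -16.2 dyaw -3.96
tube [ 0.5624 -0.0743 12.0491] res px [-0.21 -0.28 -0.03 -0.24 -0.32 -0.05 -0.97 -0.96] 
line [ 0.5626 -0.0145  0.012 ] 14.72 along mm -15.4 across mm -57.8 dyaw -2.67
```

```bash
cat > ov.py <<'E'
from fit import *
def ov(name,p,off,sz,f,out):
    c=load(name); im=c['image'][off[1]:off[1]+sz[1],off[0]:off[0]+sz[0]]
    im=cv2.resize(im,None,fx=f,fy=f,interpolation=cv2.INTER_CUBIC)
    h=hull(c,p).reshape(-1,2); h=((h-np.array(off)+.5)*f-.5).round().astype(np.int32)
    o=im.copy(); cv2.polylines(o,[h],True,(0,0,255),1)
    cv2.imwrite(f'pics/{out}.png',np.hstack([im,o]) if im.shape[0]>im.shape[1] else np.vstack([im,o]))
E
python3 - <<'E'
from ov import *
ov('top4',(.5535,-.0332,14),(270,145),(40,65),9,'o1')
ov('scene4',(.5555,-.032,14),(252,212),(60,48),6,'o2')
E
```

```text
(no output)
```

View pics/o1.png

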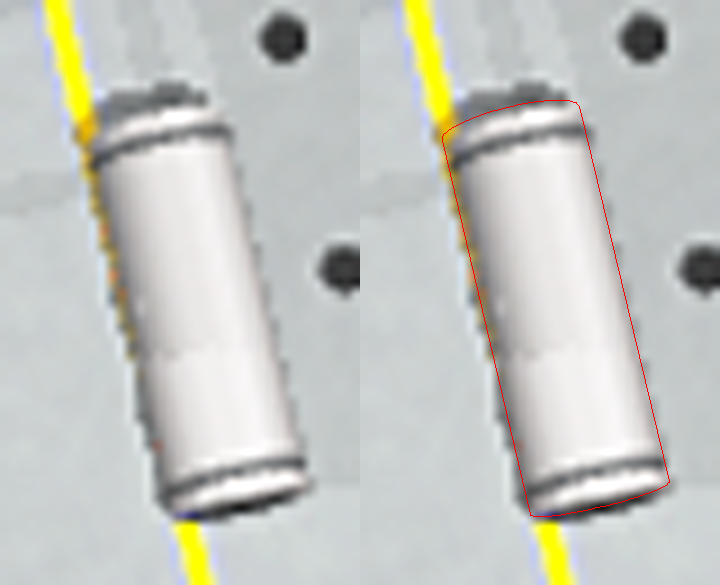

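View pics/o2.png

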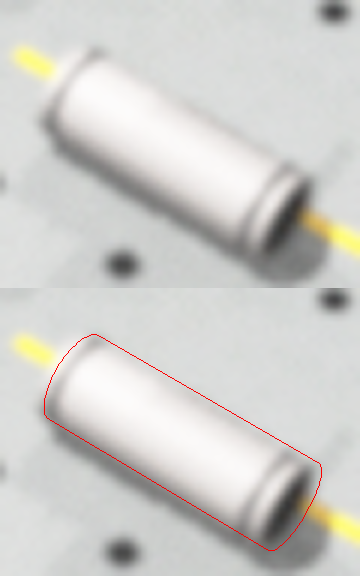

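```bash
cat > auto.py <<'E'
from fit import *
from scipy.ndimage import map_coordinates
def auto(name,p,iters=6,span=4.,sides=(0,1),yl=None,verb=True):
    c=load(name); g=c['image'].astype(float)
    g=g[:,:,0]  # blue: yellow dark there
    g=c['image'].astype(float).mean(2)
    x,y,a=p
    for it in range(iters):
        ar=np.radians(a);ax=np.array([np.cos(ar),np.sin(ar)]);n=np.array([-ax[1],ax[0]])
        # tangent lines
        o=-np.array(c['R']).T@np.array(c['t'])
        C=np.array([x,y,.032]); rel=o-C; h=np.array([rel[:2]@n,rel[2]]); D=np.hypot(*h); phi=np.arctan2(h[1],h[0]); b=np.arccos(.02/D)
        E=[];S=[]
        for k,sg in enumerate((1,-1)):
            t=phi-sg*b  # k=0: +n side
            for s in np.linspace(-.04,.04,41):
                X=np.array([*(C[:2]+s*ax+.02*np.cos(t)*n),.032+.02*np.sin(t)])
                X2=X+np.array([*(np.cos(t)*n),np.sin(t)])*1e-3
                q,q2=proj(c,[X,X2]); d=(q2-q); ppm=np.linalg.norm(d); d/=ppm
                u=np.arange(-span,span+.01,.1)
                pr=map_coordinates(g,[q[1]+u*d[1],q[0]+u*d[0]],order=1)
                gr=np.gradient(cv2.GaussianBlur(pr.reshape(1,-1),(0,0),5).ravel())
                i=np.argmax(np.abs(gr)); 
                E.append((k,s,u[i]/ppm*1e-3))
        E=np.array(E); res={}
        for k in (0,1):
            e=E[E[:,0]==k]; m=np.ones(len(e),bool)
            for _ in range(4):
                f=np.polyfit(e[m,1],e[m,2],1); rr=e[:,2]-np.polyval(f,e[:,1]); m=np.abs(rr)<max(2*rr[m].std(),2e-4)
            res[k]=(f,rr[m].std(),m.sum())
        if verb and it==iters-1:
            for k in res: print(name,'side',k,'slope deg',np.degrees(res[k][0][0]).round(2)*(1 if k==0 else -1),'off mm',(res[k][0][1]*1e3).round(2),'std',(res[k][1]*1e3).round(2),res[k][2])
        sl=[res[0][0][0],-res[1][0][0]]; of=[res[0][0][1],-res[1][0][1]]
        da=np.mean([sl[i] for i in sides]); do=np.mean([of[i] for i in sides])
        if it<iters-1:
            a+=np.degrees(da)*.7; x+=n[0]*do*.7; y+=n[1]*do*.7
    print(name,'pose',round(x,4),round(y,4),round(a,2)); return x,y,a
E
python3 - <<'E'
from auto import *
auto('top0',(.561,-.0745,12.3))
auto('top4',(.554,-.0335,13))
auto('scene0',(.563,-.0735,12.3))
auto('scene4',(.5555,-.033,13))
E
```

```text
top0 side 0 slope deg -0.18 off mm 0.07 std 0.56 36
top0 side 1 slope deg 0.03 off mm 0.14 std 0.46 41
top0 pose 0.5604 -0.0719 12.41
top4 side 0 slope deg 0.04 off mm -0.41 std 0.5 37
top4 side 1 slope deg -0.07 off mm -0.45 std 0.31 39
top4 pose 0.5535 -0.0312 13.38
scene0 side 0 slope deg 0.12 off mm -4.49 std 0.18 41
scene0 side 1 slope deg -0.12 off mm -4.01 std 0.16 36
scene0 pose 0.5654 -0.0844 12.42
scene4 side 0 slope deg -0.77 off mm 0.66 std 0.35 35
scene4 side 1 slope deg 0.73 off mm 0.72 std 0.22 35
scene4 pose 0.5568 -0.0386 13.72
```

Measured with both views, the tube is about 16 mm short of the line and about 1.3° off in yaw. I'll go back, with the fingers a little wider for yaw grip, for a shorter stroke (16 mm of finger travel, +2°).

Request:
servo_tool:
  slide:
    - [0.046,-0.995,0]
    - [0,-1,0]
    - [0,-1,0]
    - [0,-1,0]
    - [0,-0.1,-0.8]
    - [0,0,-0.8]
    - [0,0,-0.6]
    - [0,0,-0.3]
    - [0,0,0]
  twist:
    - [0,0,-0.1]
    - [0,0,-0.1]
    - [0,0,-0.1]
    - [0,0,-0.1]
    - [0,0,0]
    - [0,0,0]
    - [0,0,0]
    - [0,0,0]
    - [0,0,0]
  gripper: [0.3,0.3,0.3,0.3,0.3,0.3,0.3,0.3,0.3]

```text
time_s: 13.88
tcp_pos: [0.5523, -0.0401, 0.0559]
ee_rot: [[0.23, -0.973, -0.004], [-0.973, -0.23, -0.001], [-0.0, 0.004, -1.0]]
wrist_force: [-0.2, 0.6, -0.0]
gripper_width: 0.704
```

Request:
servo_tool:
  slide:
    - [0,0,-0.06]
    - [0,0,-0.02]
    - [0,0,-0.01]
    - [0,0,-0.01]
    - [0,0,-0.01]
    - [0,0,0]
  twist:
    - [0,0,0]
    - [0,0,0]
    - [0,0,0]
    - [0,0,0]
    - [0,0,0]
    - [0,0,0]
  gripper: [0.3,0.3,0.3,0.3,0.3,0.3]

```text
time_s: 14.62
tcp_pos: [0.5544, -0.0387, 0.0522]
ee_rot: [[0.232, -0.973, 0.001], [-0.973, -0.232, -0.001], [0.001, -0.001, -1.0]]
wrist_force: [-1.8, -1.7, 8.8]
gripper_width: 0.698
```

Request:
servo_tool:
  slide:
    - [-0.013,0.052,0]
    - [-0.013,0.052,0]
    - [-0.013,0.052,0]
    - [-0.013,0.052,0]
    - [-0.013,0.052,0]
    - [0,0,0]
  twist:
    - [0,0,0.067]
    - [0,0,0.067]
    - [0,0,0.067]
    - [0,0,0.067]
    - [0,0,0.067]
    - [0,0,0]
  gripper: [0.3,0.3,0.3,0.3,0.3,0.3]

```text
time_s: 15.38
tcp_pos: [0.5506, -0.0228, 0.0522]
ee_rot: [[0.266, -0.964, 0.002], [-0.964, -0.266, -0.0], [0.001, -0.002, -1.0]]
wrist_force: [-2.4, -0.9, 8.9]
gripper_width: 0.7
```

Request:
servo_tool:
  slide:
    - [0,0,0.02]
    - [0,0,0.08]
    - [0,0,0.5]
    - [0,0,1]
    - [0,0,1]
    - [0,0.9,0]
    - [0,1,0]
    - [0,1,0]
    - [0,1,0]
    - [0,0,0]
  twist:
    - [0,0,0]
    - [0,0,0]
    - [0,0,0]
    - [0,0,0]
    - [0,0,0]
    - [0,0,0]
    - [0,0,0]
    - [0,0,0]
    - [0,0,0]
    - [0,0,0]
  gripper: [0.3,0.3,0.3,0.3,0.3,0.3,0.3,0.3,0.3,0.3]

```text
time_s: 16.62
tcp_pos: [0.5496, 0.2148, 0.206]
ee_rot: [[0.271, -0.963, -0.0], [-0.963, -0.271, 0.0], [-0.0, 0.0, -1.0]]
wrist_force: [0.8, -0.6, -1.1]
gripper_width: 0.7
```

Run:
```python
from auto import *
from ov import ov
cam('scene','scene5');cam('top','top5')
a=auto('top5',(.552,-.026,14))
auto('scene5',(.554,-.028,14))
ov('top5',(.552,-.0255,14.3),(260,125),(45,100),6,'o3')
ov('scene5',(.554,-.025,14.3),(245,205),(90,60),5,'o4')
```

```text
top5 side 0 slope deg 0.1 off mm -0.47 std 0.46 35
top5 side 1 slope deg -0.1 off mm -0.49 std 0.35 40
top5 pose 0.5515 -0.0238 13.48
scene5 side 0 slope deg -0.71 off mm 0.69 std 0.3 35
scene5 side 1 slope deg 0.66 off mm 0.72 std 0.47 40
scene5 pose 0.5548 -0.0314 13.41
```

View pics/o3.png

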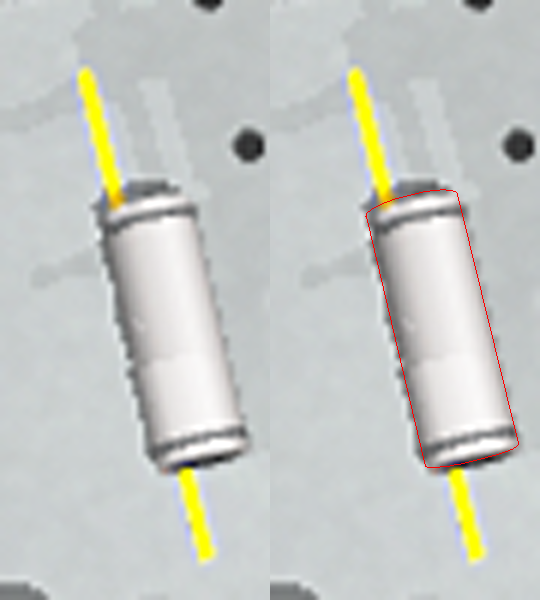

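View pics/o4.png

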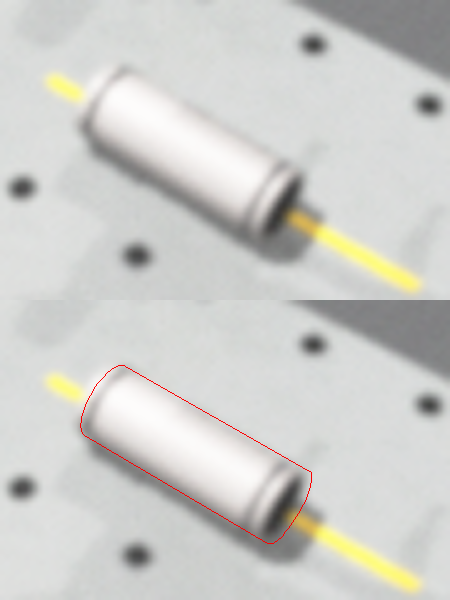

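The tube is now about 8 mm short, with the yaw still about 1.4° off (line (84,70)–(206,560) against the tube edges in the crop). For the next short stroke I'll open the fingers wider and press harder so the yaw transfers.

Request:
servo_tool:
  slide:
    - [0.02,-0.978,0]
    - [0,-1,0]
    - [0,-1,0]
    - [0,-1,0]
    - [0,0,-0.8]
    - [0,0,-0.8]
    - [0,0,-0.6]
    - [0,0,-0.3]
    - [0,0,0]
  twist:
    - [0,0,-0.08]
    - [0,0,-0.08]
    - [0,0,-0.08]
    - [0,0,-0.08]
    - [0,0,0]
    - [0,0,0]
    - [0,0,0]
    - [0,0,0]
    - [0,0,0]
  gripper: [0.15,0.15,0.15,0.15,0.15,0.15,0.15,0.15,0.15]

```text
time_s: 17.85
tcp_pos: [0.5497, -0.0292, 0.0553]
ee_rot: [[0.231, -0.973, -0.004], [-0.973, -0.231, -0.001], [-0.0, 0.004, -1.0]]
wrist_force: [0.3, 0.1, -0.1]
gripper_width: 0.85
```

Request:
servo_tool:
  slide:
    - [0,0,-0.06]
    - [0,0,-0.02]
    - [0,0,-0.01]
    - [0,0,-0.02]
    - [0,0,-0.02]
    - [0,0,0]
  twist:
    - [0,0,0]
    - [0,0,0]
    - [0,0,0]
    - [0,0,0]
    - [0,0,0]
    - [0,0,0]
  gripper: [0.15,0.15,0.15,0.15,0.15,0.15]

```text
time_s: 18.6
tcp_pos: [0.5518, -0.0281, 0.0521]
ee_rot: [[0.234, -0.972, 0.002], [-0.972, -0.234, -0.001], [0.002, -0.002, -1.0]]
wrist_force: [-4.4, -0.7, 16.8]
gripper_width: 0.854
```

Run:
```python
from h import *
s=r.sense();print(s['tcp_pos'],s['ee_rot'],s['wrist_force'],s['moment'])
```

```text
[ 0.55178915 -0.02806386  0.05206753] [[ 0.23431901 -0.97215799  0.00185746]
 [-0.97215859 -0.23432126 -0.00110261]
 [ 0.00150716 -0.00154738 -0.99999767]] [-4.39655749 -0.66830265 16.81379008] [-0.33926881  1.59041927 -0.06352823]
```

The moment suggests that the near finger carries the load. I'll level the pair with a slight tilt.

Request:
servo_tool:
  slide:
    - [0,0,0]
    - [0,0,0]
  twist:
    - [-0.006,0.025,0]
    - [0,0,0]
  gripper: [0.15,0.15]

```text
time_s: 18.85
tcp_pos: [0.5518, -0.0281, 0.0521]
ee_rot: [[0.234, -0.972, -0.0], [-0.972, -0.234, -0.002], [0.001, 0.001, -1.0]]
wrist_force: [-5.8, -1.5, 16.6]
gripper_width: 0.849
```

Run:
```python
from h import *
s=r.sense();print(s['tcp_pos'],s['ee_rot'][:,1],s['wrist_force'],s['moment'])
```

```text
[ 0.55184692 -0.02805205  0.05208499] [-9.72177421e-01 -2.34244383e-01  7.94156766e-04] [-5.78196133 -1.48310604 16.55977486] [-0.2786979  1.50658   -0.1140531]
```

Request:
servo_tool:
  slide:
    - [0,0,0]
    - [0,0,0]
  twist:
    - [-0.006,0.025,0]
    - [0,0,0]
  gripper: [0.15,0.15]

```text
time_s: 19.1
tcp_pos: [0.5518, -0.0281, 0.0521]
ee_rot: [[0.234, -0.972, -0.003], [-0.972, -0.234, -0.002], [0.001, 0.003, -1.0]]
wrist_force: [-4.9, -1.3, 16.1]
gripper_width: 0.849
```

Run:
```python
from h import *
s=r.sense();print(s['tcp_pos'],s['ee_rot'][:,1],s['wrist_force'],s['moment'])
```

```text
[ 0.55183751 -0.02807084  0.0520629 ] [-0.97219721 -0.23413966  0.00334652] [-4.88602344 -1.2730964  16.0840648 ] [-0.21808568  1.39902131 -0.13667366]
```

Request:
servo_tool:
  slide:
    - [0,0,0]
    - [0,0,0]
  twist:
    - [-0.012,0.05,0]
    - [0,0,0]
  gripper: [0.15,0.15]

```text
time_s: 19.35
tcp_pos: [0.552, -0.028, 0.0522]
ee_rot: [[0.234, -0.972, -0.008], [-0.972, -0.234, -0.003], [0.001, 0.008, -1.0]]
wrist_force: [-5.7, -1.3, 16.5]
gripper_width: 0.847
```

Run:
```python
from h import *
s=r.sense();print(s['tcp_pos'],s['ee_rot'][:,1],s['wrist_force'],s['moment'])
```

```text
[ 0.55201008 -0.02803149  0.05215219] [-0.97211849 -0.23434585  0.00822591] [-5.73976009 -1.32847988 16.47950681] [-0.21357074  1.30053663  0.04150014]
```

Request:
servo_tool:
  slide:
    - [0,0,0]
    - [0,0,0]
  twist:
    - [-0.012,0.05,0]
    - [0,0,0]
  gripper: [0.15,0.15]

```text
time_s: 19.6
tcp_pos: [0.5522, -0.028, 0.0523]
ee_rot: [[0.235, -0.972, -0.012], [-0.972, -0.234, -0.005], [0.001, 0.013, -1.0]]
wrist_force: [-5.8, -1.6, 16.5]
gripper_width: 0.852
```

Run:
```python
from h import *
s=r.sense();print(s['tcp_pos'],s['ee_rot'][:,1],s['wrist_force'],s['moment'])
cam('scene','scene6'); crop('scene6',230,180,350,280,6,'c8')
```

```text
[ 0.55218587 -0.02799154  0.05229293] [-0.97203355 -0.2344744   0.01313529] [-5.77797731 -1.56074537 16.54166194] [-0.24164932  1.23200093  0.01006642]
```

View pics/c8.png

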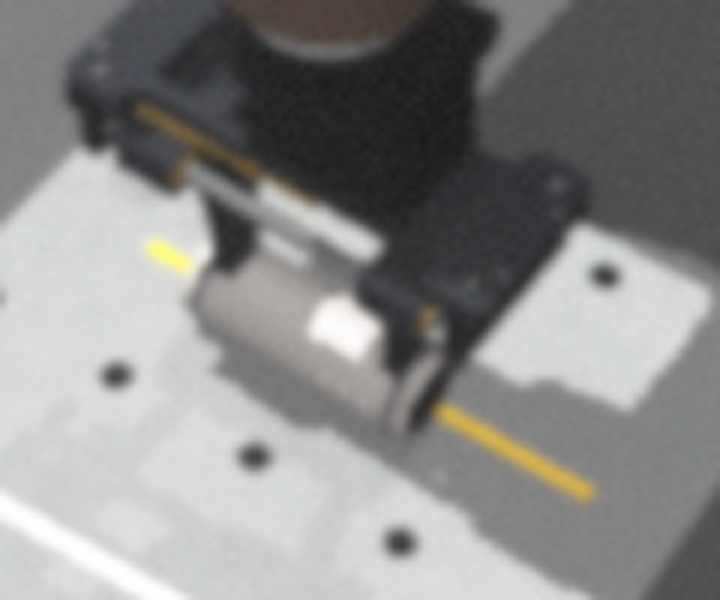

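Request:
servo_tool:
  slide:
    - [-0.008,0.032,0]
    - [-0.008,0.032,0]
    - [-0.008,0.032,0]
    - [-0.008,0.032,0]
    - [0,0,0]
  twist:
    - [0,0,0.083]
    - [0,0,0.083]
    - [0,0,0.083]
    - [0,0,0.083]
    - [0,0,0]
  gripper: [0.15,0.15,0.15,0.15,0.15]

```text
time_s: 20.27
tcp_pos: [0.5503, -0.0201, 0.0523]
ee_rot: [[0.268, -0.963, -0.012], [-0.963, -0.268, -0.005], [0.001, 0.013, -1.0]]
wrist_force: [-5.1, -0.3, 17.4]
gripper_width: 0.849
```

Request:
servo_tool:
  slide:
    - [0,0,0.02]
    - [0,0,0.1]
    - [0,0,0.5]
    - [0,0,1]
    - [0,0,1]
    - [0,0.9,0]
    - [0,1,0]
    - [0,1,0]
    - [0,1,0]
    - [0,0,0]
  twist:
    - [0,0,0]
    - [0,0,0]
    - [0,0,0]
    - [0,0,0]
    - [0,0,0]
    - [0,0,0]
    - [0,0,0]
    - [0,0,0]
    - [0,0,0]
    - [0,0,0]
  gripper: [0.15,0.15,0.15,0.15,0.15,0.15,0.15,0.15,0.15,0.15]

```text
time_s: 21.52
tcp_pos: [0.5489, 0.218, 0.2054]
ee_rot: [[0.272, -0.962, -0.016], [-0.962, -0.272, -0.004], [-0.0, 0.016, -1.0]]
wrist_force: [-0.5, -0.6, 0.5]
gripper_width: 0.854
```

Run:
```python
from auto import *
from ov import ov
cam('scene','scene7');cam('top','top7')
a=auto('top7',(.551,-.022,14))
auto('scene7',(.554,-.026,14))
ov('top7',(.551,-.0215,14.3),(260,125),(45,100),6,'o5')
ov('scene7',(.554,-.021,14.3),(245,205),(90,60),5,'o6')
```

```text
top7 side 0 slope deg -0.2 off mm -0.57 std 0.6 38
top7 side 1 slope deg 0.06 off mm -0.49 std 0.28 38
top7 pose 0.5503 -0.0191 13.26
scene7 side 0 slope deg -0.64 off mm 0.69 std 0.27 34
scene7 side 1 slope deg 0.59 off mm 0.7 std 0.48 39
scene7 pose 0.5542 -0.0267 13.45
```

View pics/o5.png

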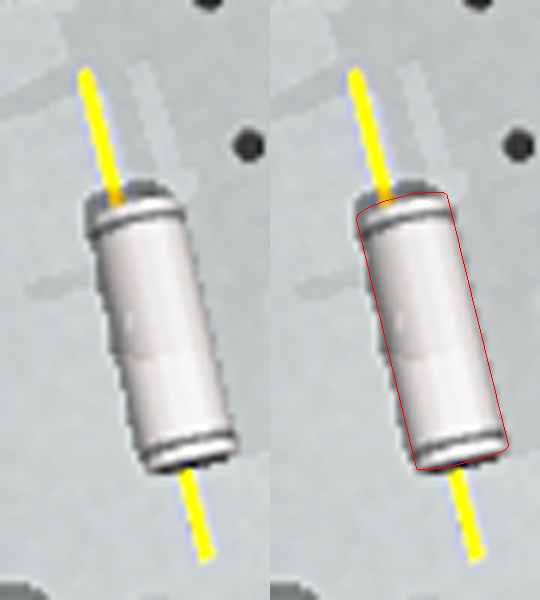

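View pics/o6.png

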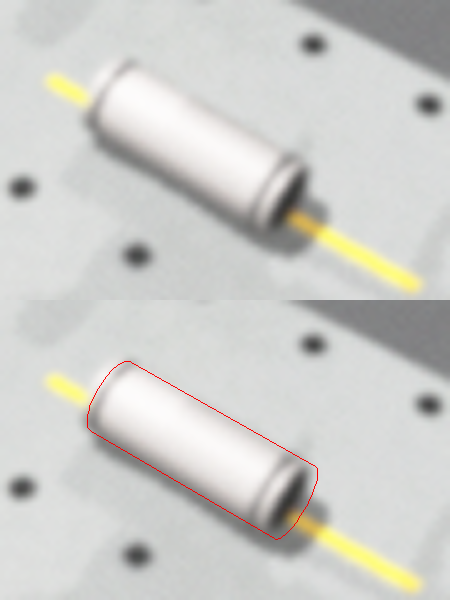

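Run:
```python
from h import *
crop('scene7',290,228,320,258,20,'c9')
crop('top7',270,145,310,210,9,'c10')
```

```text
(no output)
```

View pics/c9.png

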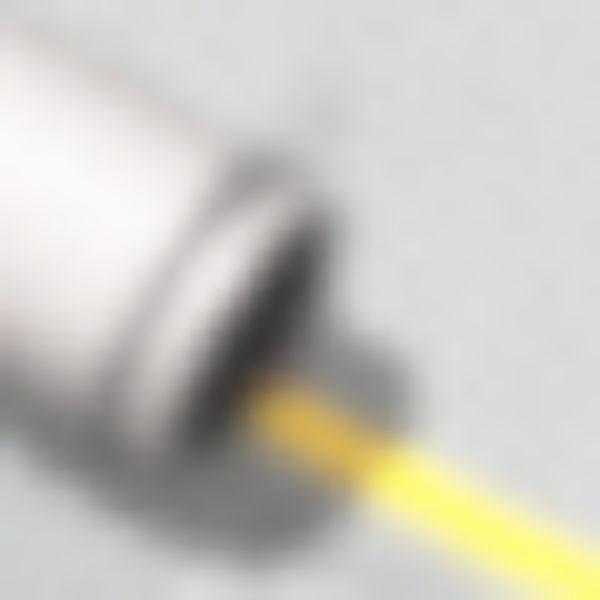

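View pics/c10.png

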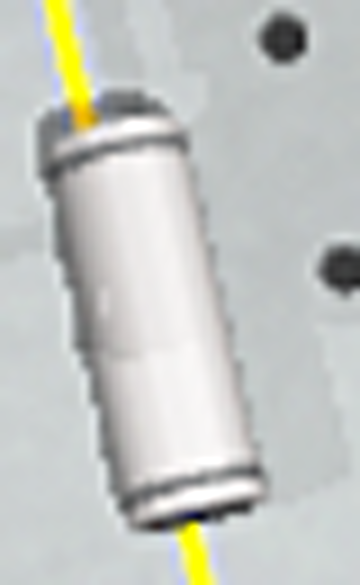

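Run:
```python
from fit import *
c=load('scene7')
pts=[(328,215),(322,285),(280,365),(195,447),(295,222),(245,285),(205,350),(178,425)]
P=np.array([((x+.5)/20-.5+290,(y+.5)/20-.5+228) for x,y in pts],np.float32)
a=np.radians(13.4);ax=np.array([np.cos(a),np.sin(a),0]);n=np.array([-np.sin(a),np.cos(a),0])
def E(p):
    th=np.linspace(0,2*np.pi,90,endpoint=False)
    return proj(c,[np.array([p[0],p[1],.032])+.055*ax+.02*(np.cos(t)*n+np.sin(t)*np.array([0,0,1])) for t in th]).astype(np.float32)
for rad in (1,):
    s=least_squares(lambda p:[cv2.pointPolygonTest(E(p).reshape(-1,1,2),tuple(map(float,q)),True) for q in P],(.554,-.021),x_scale=.01,diff_step=1e-3)
    print(s.x,s.fun.round(2))
    off,f=(245,205),5
    A=T(46,80,.012,c,off,f);B=T(418,287,.012,c,off,f)
    d=(B-A)/np.linalg.norm(B-A);v=s.x-A[:2]; print('across center',(-v[0]*d[1]+v[1]*d[0])*1e3,'end',(-(v+.055*ax[:2]-0)[0]*d[1]+(v+.055*ax[:2])[1]*d[0])*1e3,np.degrees(np.arctan2(d[1],d[0])))
# top hand fit
fit(load('top7'),[(62,200),(84,320),(108,440),(203,190),(222,300),(245,415)],(270,145),9,[((206/6+260-270)*9,(560/6+125-145)*9),((84/6+260-270)*9,(70/6+125-145)*9)],(.551,-.021,13.4))
```

```text
[ 0.55164866 -0.02064504] [0.73 1.06 1.12 1.23 0.01 0.11 0.05 0.18]
across center -2.108579254101843 end -4.121184519789267 15.497082507807596
tube [ 0.5334 -0.0257 11.6583] res px [-0.    0.1   0.22 -0.06  0.22  0.16] 
line [ 0.5632 -0.0141  0.012 ] 14.71 along mm -31.8 across mm -3.6 dyaw -3.05
```

Run:
```python
from m import *
for nm,pts in (('top7',[(117.5,152),(195,483)]),):
    c=load(nm)
    A,B=[T(*p,.032,c,(270,145),9) for p in pts][::-1]
    rep('rings',A,B); 
    a,b=T(206,560,.012,c,(260,125),6),T(84,70,.012,c,(260,125),6); rep('line',a,b)
    d=(b-a)/np.linalg.norm(b-a)
    for X in(A,(A+B)/2,B): v=X-a; print('across',(-v[0]*d[1]+v[1]*d[0])*1e3)
```

```text
rings [ 0.504 -0.034  0.032] [ 0.5982 -0.0107  0.032 ] mid [ 0.5511 -0.0224  0.032 ] L 0.0971 ang 13.88
line [ 0.4563 -0.0422  0.012 ] [0.6699 0.0139 0.012 ] mid [ 0.5631 -0.0142  0.012 ] L 0.2208 ang 14.71
across -4.194972856375555
across -4.902275096862616
across -5.609577337349704
```

The estimates put it about 4 mm short of the line, with yaw about 1° off. I'll do one last gentle stroke: 7.6 mm of finger travel, with the tool re-levelled.

Request:
servo_tool:
  slide:
    - [0.016,-0.965,0]
    - [0,-1,0]
    - [0,-1,0]
    - [0,-1,0]
    - [0,0,-0.8]
    - [0,0,-0.8]
    - [0,0,-0.6]
    - [0,0,-0.3]
    - [0,0,0]
  twist:
    - [0.009,-0.038,-0.08]
    - [0.009,-0.038,-0.08]
    - [0.009,-0.037,-0.08]
    - [0.009,-0.037,-0.08]
    - [0,0,0]
    - [0,0,0]
    - [0,0,0]
    - [0,0,0]
    - [0,0,0]
  gripper: [0.45,0.45,0.45,0.45,0.45,0.45,0.45,0.45,0.45]

```text
time_s: 22.75
tcp_pos: [0.5491, -0.0253, 0.055]
ee_rot: [[0.232, -0.973, -0.003], [-0.973, -0.232, -0.001], [0.0, 0.003, -1.0]]
wrist_force: [-0.5, -0.2, 0.1]
gripper_width: 0.549
```

Request:
servo_tool:
  slide:
    - [0,0,-0.06]
    - [0,0,-0.02]
    - [0,0,-0.01]
    - [0,0,-0.01]
    - [0,0,-0.01]
    - [0,0,0]
  twist:
    - [0,0,0]
    - [0,0,0]
    - [0,0,0]
    - [0,0,0]
    - [0,0,0]
    - [0,0,0]
  gripper: [0.45,0.45,0.45,0.45,0.45,0.45]

```text
time_s: 23.5
tcp_pos: [0.5506, -0.0242, 0.0521]
ee_rot: [[0.235, -0.972, 0.002], [-0.972, -0.235, -0.001], [0.001, -0.001, -1.0]]
wrist_force: [-3.6, -0.4, 11.7]
gripper_width: 0.547
```

Request:
servo_tool:
  slide:
    - [-0.008,0.031,0]
    - [-0.008,0.031,0]
    - [-0.008,0.031,0]
    - [-0.008,0.031,0]
    - [0,0,0]
    - [0,0,0]
  twist:
    - [0,0,0.06]
    - [0,0,0.06]
    - [0,0,0.06]
    - [0,0,0.06]
    - [0,0,0]
    - [0,0,0]
  gripper: [0.45,0.45,0.45,0.45,0.45,0.45]

```text
time_s: 24.25
tcp_pos: [0.5489, -0.0166, 0.0521]
ee_rot: [[0.259, -0.966, 0.002], [-0.966, -0.259, -0.001], [0.001, -0.002, -1.0]]
wrist_force: [-4.2, -0.2, 11.1]
gripper_width: 0.55
```

Request:
servo_tool:
  slide:
    - [0,0,0.02]
    - [0,0,0.1]
    - [0,0,0.5]
    - [0,0,1]
    - [0,0,1]
    - [0,0.9,0]
    - [0,1,0]
    - [0,1,0]
    - [0,1,0]
    - [0,0,0]
  twist:
    - [0,0,0]
    - [0,0,0]
    - [0,0,0]
    - [0,0,0]
    - [0,0,0]
    - [0,0,0]
    - [0,0,0]
    - [0,0,0]
    - [0,0,0]
    - [0,0,0]
  gripper: [0.45,0.45,0.45,0.45,0.45,0.45,0.45,0.45,0.45,0.45]

```text
time_s: 25.5
tcp_pos: [0.548, 0.2215, 0.2063]
ee_rot: [[0.264, -0.965, 0.0], [-0.965, -0.264, 0.0], [-0.0, -0.001, -1.0]]
wrist_force: [0.3, -0.4, -0.8]
gripper_width: 0.551
```

Run:
```python
from auto import *
from ov import ov
cam('scene','scene8');cam('top','top8')
a=auto('top8',(.55,-.018,14))
auto('scene8',(.553,-.022,14))
crop('scene8',245,200,335,265,8,'c11')
crop('top8',262,130,312,220,6,'c12')
```

```text
top8 side 0 slope deg 0.05 off mm -0.59 std 0.62 41
top8 side 1 slope deg -0.03 off mm -0.59 std 0.31 41
top8 pose 0.5494 -0.0156 13.58
scene8 side 0 slope deg -0.47 off mm 0.8 std 0.41 37
scene8 side 1 slope deg 0.42 off mm 0.79 std 0.39 39
scene8 pose 0.5532 -0.023 13.09
```

View pics/c11.png

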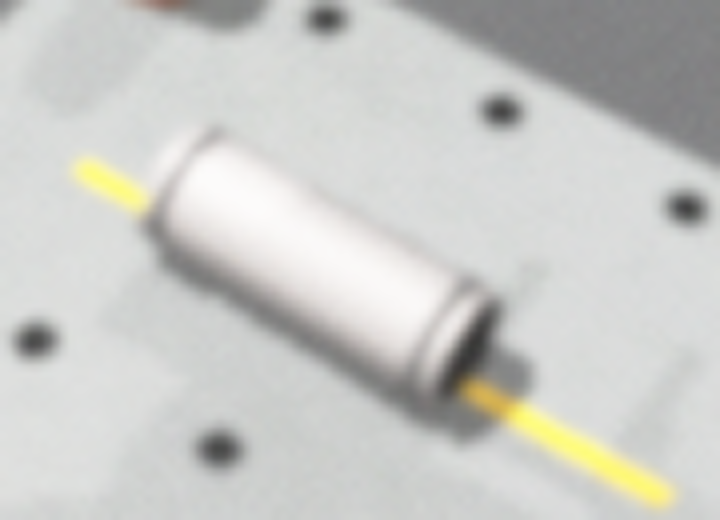

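View pics/c12.png

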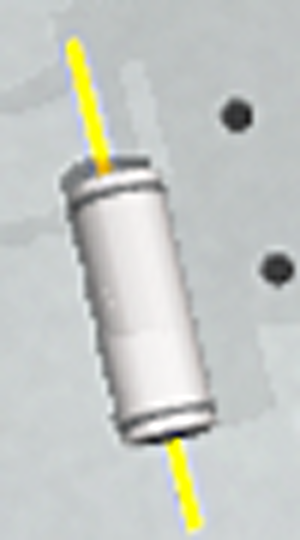

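Run:
```python
from fit import *
def draw(name,mid,ang,along,across,yaw,off,sz,f,out):
    c=load(name);a=np.radians(ang);d=np.array([np.cos(a),np.sin(a)]);n=np.array([-d[1],d[0]])
    C=np.array(mid)+along*d+across*n; print(C)
    im=cv2.resize(c['image'][off[1]:off[1]+sz[1],off[0]:off[0]+sz[0]],None,fx=f,fy=f,interpolation=cv2.INTER_CUBIC);o=im.copy()
    y=np.radians(yaw);ax=np.array([np.cos(y),np.sin(y),0]);m=np.array([-ax[1],ax[0],0]);th=np.linspace(0,2*np.pi,73)
    P=lambda X:((proj(c,X)-np.array(off)+.5)*f-.5).round().astype(np.int32)
    cv2.polylines(o,[P(hull(c,(*C,yaw)).reshape(-1,2)) if 0 else ((hull(c,(*C,yaw)).reshape(-1,2)-np.array(off)+.5)*f-.5).round().astype(np.int32)],True,(0,0,255),1)
    for s in(-.055,.055):
        cv2.polylines(o,[P([np.array([*C,.032])+s*ax+.02*(np.cos(t)*m+np.sin(t)*np.array([0,0,1])) for t in th])],True,(255,0,0),1)
    L=[np.array([*mid,.012])+s*np.array([*d,0]) for s in(-.11,.11)]; cv2.polylines(o,[P(L)],False,(0,160,0),1)
    cv2.imwrite(f'pics/{out}.png',np.hstack([im,o]) if sz[1]>sz[0] else np.vstack([im,o]))
draw('top8',(.5631,-.0143),14.72,-.0165,0,13.6,(262,130),(50,90),6,'d1')
draw('scene8',(.5656,-.0138),15.2,-.0165,0,13.6,(250,208),(80,50),6,'d2')
```

```text
[ 0.54714154 -0.01849258]
[ 0.54967723 -0.01812612]
```

View pics/d1.png

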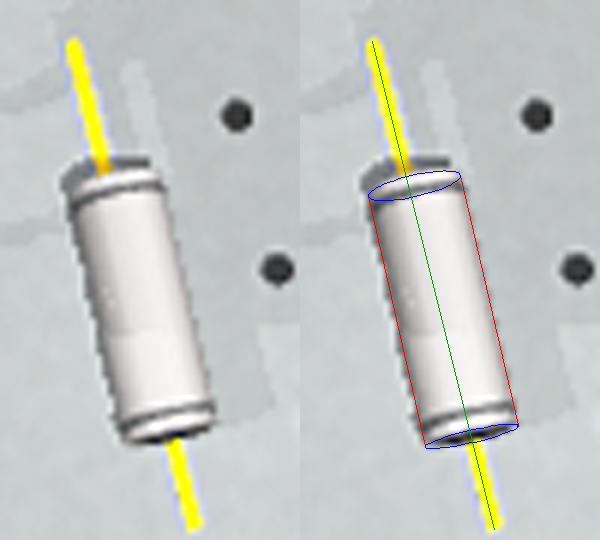

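View pics/d2.png

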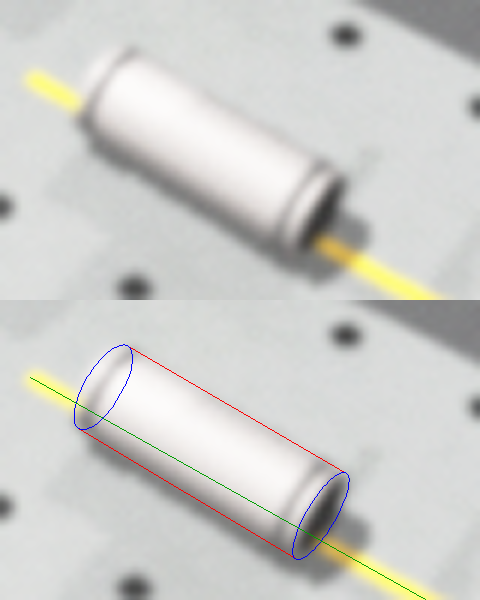

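Run:
```python
import cv2,numpy as np
im=cv2.imread('pics/top8.png')[150:208,268:302]
cv2.imwrite('pics/n1.png',cv2.resize(im,None,fx=10,fy=10,interpolation=cv2.INTER_NEAREST))
g=im.mean(2).astype(int)
for v in range(8,54,5): print(v+150,g[v])
```

```text
158 [204 205 206 211 218 162 125 123 123 120 140 138 150 173 171 204 208 225
 210 205 187 207 208 195 195 195 193 191 190 192 194 195 197 196]
163 [207 206 206 209 221 125  99  91  90 124 191 218 229 234 241 244 245 244
 236 226 207 168 192 198 196 196 196 195 192 194 196 195 194 195]
168 [193 195 193 192 193 201 116 121 155 176 191 207 225 227 232 235 238 240
 240 235 224 207 172 191 196 194 195 195 195 195 194 193 194 196]
173 [206 204 205 207 208 209 215 130 117 151 172 189 205 224 227 232 235 238
 241 241 235 225 210 179 194 196 195 194 193 193 193 192 193 192]
178 [204 206 208 210 209 210 211 220 139 115 146 187 189 202 222 227 232 235
 237 241 240 237 227 214 184 175 193 196 196 195 194 195 197 198]
183 [207 204 203 204 203 205 207 207 214 204 125 139 167 184 200 221 227 232
 234 237 241 240 238 228 219 190 162 193 198 196 197 196 197 197]
188 [206 207 210 210 208 208 208 207 209 214 135 115 161 186 204 220 232 238
 240 242 244 245 244 243 232 221 195 168 196 199 199 197 196 198]
193 [204 205 206 207 209 208 207 206 207 210 216 205 129 154 184 203 219 231
 237 241 242 244 245 244 243 234 222 200 170 194 198 199 199 200]
198 [207 206 206 207 207 208 208 207 208 209 209 212 222 132 152 188 210 208
 199 186 167 147 129 129 143 171 161 149 158 118 191 199 196 197]
203 [205 205 205 206 206 207 206 206 207 207 207 206 210 218 151 141 110  81
  53  24  39  87 100 170 215 204 203 217 214 213 213 212 210 211]
```

View pics/n1.png

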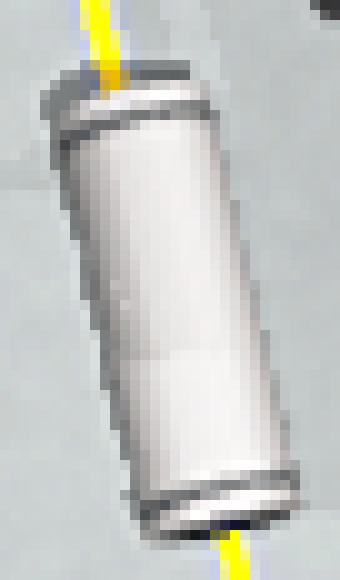

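Run:
```python
from m import *
c=load('top8')
a,b=[w(c,(x+.5)/6-.5+262,(y+.5)/6-.5+130,.012) for x,y in((195,528),(72,42))]; rep('line',a,b)
d=(b-a)/np.linalg.norm(b-a)
for u,v in((282.2,168),(286.0,183),(288.0,193)):
    X=w(c,u,v,.032); q=X-a; print(X.round(4),'across mm',(-q[0]*d[1]+q[1]*d[0])*1e3)
```

```text
line [ 0.4572 -0.0426  0.012 ] [0.669  0.0138 0.012 ] mid [ 0.5631 -0.0144  0.012 ] L 0.2192 ang 14.93
[ 0.5812 -0.01    0.032 ] across mm -0.4148830137926385
[ 0.5426 -0.0203  0.032 ] across mm -0.41639925711391135
[ 0.5171 -0.0257  0.032 ] across mm 0.8894132299707113
```

Run:
```python
from h import *
cam('scene','scene9')
a=cv2.imread('pics/scene0.png').astype(int);b=cv2.imread('pics/scene9.png').astype(int);e=cv2.imread('pics/scene8.png').astype(int)
print('tube moved since last',np.abs(b-e)[205:265,250:330].mean())
cv2.imwrite('pics/both.png',np.hstack([cv2.resize(x.astype(np.uint8),(400,300)) for x in (a,b)]))
```

```text
tube moved since last 1.2633333333333334
```

View pics/both.png

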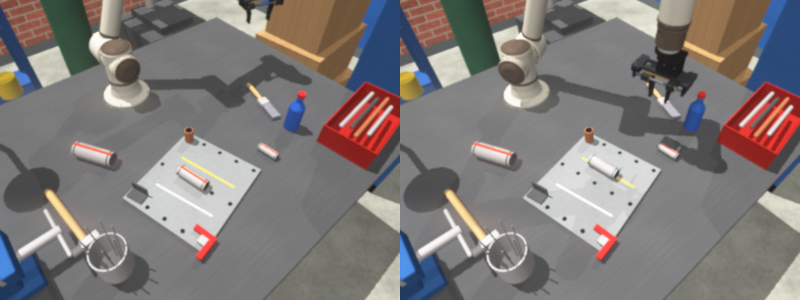

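The tube lies still on the line, everything else is where it was, and the robot is clear.

```bash
python3 -c "
from station import r
print(r.finish_job())"
```

```text
the job is handed in; nothing more can be done
None
```

The tube is rolled onto the yellow line and lying still, and the job was handed in at about 25.7 s. I pressed lightly on its top with both fingertips (about 8–17 N) and rolled it about 58 mm in six short strokes, lifting and re-gripping between them. I never picked it up or clamped it.

- **Position:** in the top view the tube's middle is within about 0.5 mm of the line. The scene view agrees with a drawn outline of the tube placed exactly on the line. My measurements scatter by 1–2 mm.
- **Angle:** the tube is still about 1° off the line's direction, having started about 2.3° off. Estimates range from 1° to 2°, and a few hand-picked edge fits gave up to 3°. Twisting the fingers during the later strokes barely changed it, so I left it.
- **Along the line:** the tube sits about 17 mm from the line's midpoint, well within its 220 mm length. Rolling cannot correct that.
- **Everything else:** the other objects look unmoved in the before and after pictures, and the gripper was well clear of everything at hand-in.

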